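# Mount a centrifuge rotor and prove its lock

### The arm

A 6-joint arm with a two-finger parallel gripper is mounted at the origin on the work surface. World frame = base frame: x ahead of the robot, y to its left, z up, the work surface at z = 0. Lengths are in m, angles in rad, forces in N, time in s.
With the tool pointing down it reaches from about 0.375 to 0.925 m from the base axis. Payload 5.7 kg.
Tool frame: the origin (TCP) lies midway between the tips of the shut fingers; the grasp point (between the pads) lies 19 mm behind it; z points along the fingers, y is the line along which they close (so a half turn about z gives the same grasp; the last joint's range is limited). The gripper opens to 85 mm and grips with 20 to 120 N. Pads are 22 mm wide; open, the fingers measure 114 mm over their backs; the gripper's body (76 mm by 85 mm) begins 54 mm behind the grasp point. The pads swing forward as they close: fully open they stand 13 mm farther back than shut.
Start: joints at [-1.285, 0.359, 1.51, -0, 1.272, -0.115], TCP at [0.234, -0.552, 0.193] pointing down, gripper open.
Joint ranges: [-2.97, 2.97], [-1.01, 2.36], [0.21, 2.38], [-0.96, 4.11], [0.2, 2.71], [-2.98, 2.98]. Speed limits (rad/s): [2.39, 2.39, 3.14, 3.14, 3.14, 3.14].

### API

Orientations are given as a unit quaternion [x, y, z, w].
In Python, from workcell import manip gives the robot as it stands.
- The arm moves only by the shell command python3 -m handwheel 'ROWS'. ROWS is a JSON object of lists of equal length, an entry for each row: "claw": the finger opening in mm, from 0 to 85.4; "travel": the shift along the world's x, y, z in mm, a list of three; "rot": the turn, a rotation vector about the world's x, y, z in degrees, a list of three. A call has 1 to 10 rows; each row is the pose to reach, as a shift and turn from the pose commanded when the call began; what a row does not reach only later rows make up. A row lasts 1/12 s, in which the tool goes at most 41.7 mm and 7.16 degrees, less where a joint would pass 70% of its speed; a pose out of reach is approached as far as the arm can. A call with a gripper value outside its range is refused whole. The fingers move at their own pace and stop on an object; the grip force is fixed at half the most. Time passes only in rows, so rows that repeat a pose let the fingers close. It gives the time, the measured TCP pose, the force, the opening and the grip force at its end, in the units of the state.
- manip.state(): the state, without advancing time (a new reading comes with each control period).
- manip.read_camera(name): name is "scene" or "side" or "wrist"; returns (picture, depth): 384x512x3 uint8, red, green, blue; 384x512 float32, m along the optical axis (not along the pixel's ray), 0 where there is no reading.
- manip.get_calibration(name): a dict with "intrinsics" (3x3 intrinsics, pixels), "cam_to_world" (4x4, takes a point from camera to world coordinates); the wrist camera has in their place "hand_eye" (4x4, takes a point from camera to tool coordinates, whose origin is the TCP and whose axes are the flange's). Camera axes: x right, y up, looking along -z (the intrinsics and any distortion apply to the point x, -y, -z); pixel columns grow to the right and rows downward; lengths in m; the calibration is good to about 2 mm. A picture is of the moment at which its call begins: read the wrist's pose just before it. get_calibration takes no time and is no camera call.
- manip.sign_off(): hands the job in; it is judged then, once.
Trained networks look in the newest picture that a camera, given by its name, has taken for a name from the list of things; names that differ only in an ending like _2 or _b are one class to them, and where a whole thing is asked for, a point or a joint stands for the part that bears it (a point fixed in the world has none). Each returns a list of dicts, best first, with "conf" (0 to 1); they miss things now and then, are a little off and sometimes report something else, mostly with a low value. They report only what shows in the picture. A call takes as long as a camera call. They do not tell look-alikes from the thing itself.
- manip.look_for(name, camera): "uv" ([column, row] in pixels, amid what is visible of it).
The state is a dict: "t": time; "qpos": joint angles; "joint_vel": joint speeds; "effort": joint torques, N m; "eef_pos": TCP position; "eef_rot": TCP orientation; "ft_force": force on the tool from outside, world axes, zero at the start; "wrist_torque": the same for the moment, N m; "gripper_width": finger opening in m; "finger_force": force on a finger pad.
Only numpy, scipy, OpenCV 4.12 (cv2) and the standard library are available. Lean on these libraries where they do the work, as an engineer would, in place of code of your own. Each camera call takes 0.05 s, during which the arm holds its last target. There are 200 camera calls.

### The job

Mount the aluminium rotor in the open bench centrifuge: take it by its black knob, lower it (do not drop it) onto the drive spindle and press it down until it clicks fully home, with no more than about 25 N. Then, with it home, prove the lock: build up a straight upward pull on the knob without jerking until it reaches about 15 N (never more than 20 N), keep that pull for a second, and let go, leaving the rotor locked down level on the drive. Leave the other things on the bench alone.

Things in the scene. Friction and masses are not known exactly. Their poses are not given: they have to be found in the camera images.
- rotor: Loose 12-place fixed-angle rotor, bright aluminium, 118 mm across, about 0.42 kg; starts upright on the bench. Origin: centre of its underside; z its axis, up. Flat deck with 12 dark tube holes 38 mm above the origin. From below, its bore is 20 mm wide, from 4 mm up a 30 mm cavity (the lock catches that step), from 17 mm up a 14 mm guide hole, ending 43 mm up.
- knob (a point): Middle of the rotor's black round knob, the thing to hold it by: on the rotor's axis, 58 mm above the rotor's origin. The knob is upright, 30 mm in diameter, and reaches from the deck (20 mm below this point) to 14 mm above it. Its top carries a blue release button, not needed here.
- seat (a point): Point on the axis of the centrifuge's drive at the top face of its 34 mm flange: the rotor's origin lies here when home, with z up. 72 mm above the bench, 58 mm below the centrifuge's top face; moves with the drive. Any yaw of the rotor will do. Locked, the rotor has about 1 mm of up-and-down play and cannot be pulled off.
- nose (a point): Top of the drive's steel spindle, 40 mm above the seat: 12 mm thick, its top 8 mm tapering to 5 mm, the lowest 12 mm 16 mm thick. Three brass spring pawls slope out from 9 mm off the axis, 25 mm below this point, to 12.6 mm, 34 mm below. A rotor merely laid on rides on the slopes, some 10 mm too high; pressed with some 5 to 15 N it slides down onto the flange and the pawls snap over the step.
- drive (a joint): How far the drive (flange, spindle and rotor) stands above its unloaded height, m, up positive: it floats on the motor's rubber mounts, which give only a millimetre or so when one pushes or pulls with 10 N. A mounted rotor's weight alone makes it sink by less than 1 mm.
- centrifuge: Bench centrifuge, off-white, fixed, 245 mm deep, 226 mm wide, its top face 130 mm above the bench. Origin on the bench; -x is its front (sloping control panel), +x its rear, where the open lid leans back, up to 340 mm above the bench. Round bowl, 146 mm across, 75 mm deep, its axis 17.5 mm from the origin along +x. A rotor at home has its deck 20 mm below the top face.
- rotor_lid: Bystander: the rotor's dark blue round lid, 114 mm across, 10 mm thick, with a black knob 24 mm across and 16 mm high. Lies loose on the bench; origin under its centre.
- tube_rack: Bystander: loose turquoise tube rack, 70 x 130 x 46 mm (x, y, z) with some capped tubes; origin under its centre.
- bottle: Bystander: loose white bottle with blue cap, 60 mm across, 150 mm high; origin under its centre.
There are look-alikes about, which are no part of the job. Of the things that look like the rotor, the largest one is meant.

How it is judged:
On the way, in this order (a step that is already met when the one before it is completed fails the run):
1. the rotor is pressed fully home on the drive flange (z of rotor in the frame of seat below 0.0015 m and horizontal distance between rotor and seat below 0.004 m and angle between the z axis of rotor and the z axis of seat, either way round below 0.06 rad), for 0.1 s.
2. a steady upward pull loads the lock (the drive is lifted at least 0.9 mm on its mounts, which takes some 11 to 12 N on the knob) and the rotor stays home (value of joint drive above 0.0009 m and z of rotor in the frame of seat below 0.0025 m and horizontal distance between rotor and seat below 0.004 m), for 0.6 s.
At the end, for the whole second after the job is handed in: The rotor sits on the drive flange (origin within 2 mm of the seat in height and 4 mm sideways, level within 0.05 rad), at rest and let go, the drive back at its resting height (no pull or push left on it), and the rotor lid, tube rack and bottle are within 20 mm of where they started (z of rotor in the frame of seat between -0.002 and 0.002 m and horizontal distance between rotor and seat below 0.004 m and angle between the z axis of rotor and the z axis of seat, either way round below 0.05 rad and value of joint drive between -0.002 and 0.0003 m and linear speed of rotor below 0.02 m/s and distance of each of rotor_lid, tube_rack, bottle from where it was at the start of the episode below 0.02 m); the robot touches nothing.
It fails at once if the lock is overloaded: the drive is pulled up 2.25 mm or more (about 22 N on the knob) (value of joint drive above 0.00225 m).
It fails at once if the drive is overloaded: it is pressed down 3.9 mm or more (about 27 N on the knob) (value of joint drive below -0.0039 m).
It fails at once if the pull is jerked: the loaded drive rises faster than 40 mm/s (value of joint drive above 0.0003 m and velocity of joint drive above 0.04 m/s).
It fails at once if the rotor is dropped onto the spindle (moves faster than 0.3 m/s while around it) (horizontal distance between rotor and seat below 0.02 m and z of rotor in the frame of seat below 0.043 m and linear speed of rotor above 0.3 m/s).
It fails at once if a bystander is knocked (distance of any of rotor_lid, tube_rack, bottle from where it was at the start of the episode above 0.02 m or angle between bottle's own z axis and vertical above 0.4 rad).
It also fails if it takes over 64 s, if anything falls off the work surface, if the arm or the gripper's body presses on something with over 40 N, if the wrist force passes 120 N, or if a joint passes its speed limit or range.

## Working session

There is one attempt and no reset: what is moved stays moved. The work goes in short steps, Python scripts to look and compute and a shell command to move; the robot and the scene stay as the last step left them, time stands still between calls to the robot, and variables do not carry over. Pictures are saved under pics/ and viewed, at most 10 in all, crops included, and the job is handed in when it is done.

```bash
mkdir -p pics; cat > h.py <<'E'
import numpy as np, cv2
from workcell import manip
from scipy.spatial.transform import Rotation as R
def T(cam):
    c=manip.get_calibration(cam)
    if cam=="wrist":
        s=manip.state();M=np.eye(4);M[:3,:3]=R.from_quat(s["eef_rot"]).as_matrix();M[:3,3]=s["eef_pos"]
        return np.array(c["intrinsics"]),M@np.array(c["hand_eye"])
    return np.array(c["intrinsics"]),np.array(c["cam_to_world"])
def shot(cam):
    K,M=T(cam);im,d=manip.read_camera(cam)
    v,u=np.mgrid[:384,:512];P=np.stack([(u-K[0,2])/K[0,0]*d,-(v-K[1,2])/K[1,1]*d,-d],-1)
    P=P@M[:3,:3].T+M[:3,3];P[d==0]=np.nan
    return im,P
def save(im,n): cv2.imwrite("pics/"+n,im[:,:,::-1])
E
python3 - <<'E'
from h import *
print(manip.state()); c=manip.get_calibration("scene");print({k:np.shape(v) for k,v in c.items()})
ims=[]
for cam in ("scene","side"):
    im,P=shot(cam);np.savez("/tmp/"+cam,im=im,P=P);ims.append(im)
    for n in ("rotor","knob","seat","nose","centrifuge","rotor_lid","tube_rack","bottle"):
        for r in manip.look_for(n,cam)[:4]:
            u,v=np.round(r["uv"]).astype(int);print(cam,n,r["conf"],(u,v),np.round(P[v,u],3))
save(ims[0],"a.png");save(ims[1],"b.png")
E
```

```text
{'t': 0.0, 'qpos': array([-1.28510661e+00,  3.59536155e-01,  1.51146370e+00,  2.38108901e-05,
        1.27251916e+00, -1.15078988e-01]), 'joint_vel': array([ 0.00033398, -0.00029833, -0.00174916, -0.00108279, -0.00053163,
        0.00188427]), 'effort': array([ 1.27865955e-03, -5.27616441e+01, -2.78620148e+01,  2.74207332e-04,
        1.30900182e-02, -3.96416084e-06]), 'eef_pos': array([ 0.23386798, -0.55169883,  0.19172324]), 'eef_rot': array([ 9.79990391e-01,  1.99042474e-01, -7.07295426e-05, -9.60643921e-04]), 'ft_force': array([-0.41231525, -0.46999297,  0.8230916 ]), 'wrist_torque': array([-0.02076431, -0.00164765,  0.05652773]), 'finger_force': 0.0, 'gripper_width': 0.08558050800190162}
{'intrinsics': (3, 3), 'cam_to_world': (4, 4)}
scene rotor 0.8 (np.int64(339), np.int64(140)) [0.509 0.461 0.028]
scene rotor 0.73 (np.int64(271), np.int64(138)) [0.37  0.308 0.03 ]
scene rotor 0.72 (np.int64(306), np.int64(166)) [0.526 0.302 0.038]
scene rotor 0.39 (np.int64(248), np.int64(210)) [0.521 0.093 0.01 ]
scene knob 0.88 (np.int64(307), np.int64(166)) [0.529 0.302 0.041]
scene knob 0.
[... 948 characters left out ...]
33  0.035]
side knob 0.97 (np.int64(162), np.int64(354)) [0.484 0.482 0.03 ]
side knob 0.55 (np.int64(210), np.int64(281)) [0.502 0.331 0.039]
side seat 0.53 (np.int64(308), np.int64(115)) [ 0.58  -0.186  0.099]
side nose 0.51 (np.int64(307), np.int64(114)) [ 0.583 -0.186  0.101]
side centrifuge 0.61 (np.int64(324), np.int64(93)) [ 0.576 -0.262  0.13 ]
side rotor_lid 0.56 (np.int64(270), np.int64(220)) [0.503 0.116 0.008]
side tube_rack 0.87 (np.int64(166), np.int64(200)) [0.712 0.234 0.052]
side bottle 0.69 (np.int64(111), np.int64(265)) [0.647 0.432 0.095]
side bottle 0.31 (np.int64(166), np.int64(199)) [0.714 0.232 0.053]
side bottle 0.25 (np.int64(212), np.int64(282)) [0.498 0.33  0.038]
```

View pics/a.png

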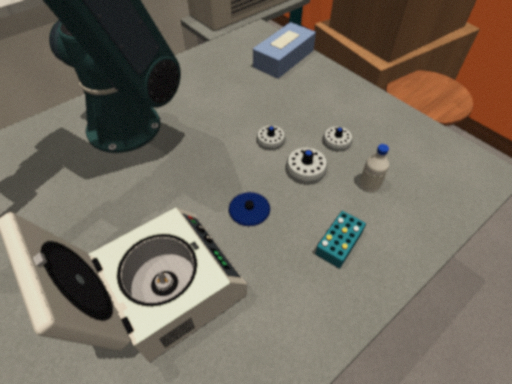

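View pics/b.png

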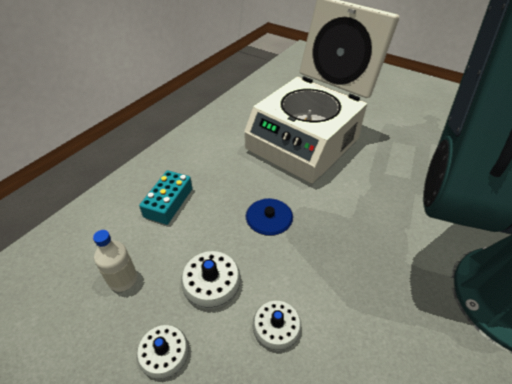

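The wanted rotor is the largest one, at scene (307,166) and side (210,281). The two smaller ones, at scene (271,138) and (339,140), are decoys. The centrifuge faces +y, with the spindle at scene (163,282). Next I fit the axes.

```bash
python3 - <<'E'
from h import *
def circ(xy):
    A=np.c_[2*xy,np.ones(len(xy))];s=np.linalg.lstsq(A,(xy**2).sum(1),rcond=None)[0];return s[:2],np.sqrt(s[2]+s[:2]@s[:2])
for cam in("scene","side"):
    P=np.load(f"/tmp/{cam}.npz")["P"].reshape(-1,3)
    near=np.hypot(P[:,0]-.515,P[:,1]-.315)<.085
    for nm,lo,hi in(("deck",.032,.043),("knob",.052,.069),("top",.069,.078)):
        q=P[near&(P[:,2]>lo)&(P[:,2]<hi)]
        if len(q)<5: print(cam,nm,len(q));continue
        c,r=cv2.minEnclosingCircle(q[:,:2].astype(np.float32));print(cam,nm,len(q),np.round(np.median(q,0),4),np.round(c,4),round(r,4))
    n=np.hypot(P[:,0]-.585,P[:,1]+.19)<.03
    q=P[n];
    for lo,hi in((.06,.078),(.08,.1),(.1,.12)):
        w=q[(q[:,2]>lo)&(q[:,2]<hi)];print(cam,"spindle",lo,len(w),np.round(w.mean(0),4) if len(w) else "")
    n=(np.hypot(P[:,0]-.585,P[:,1]+.2)<.2)&(abs(P[:,2]-.13)<.005);q=P[n]
    b=cv2.minAreaRect(q[:,:2].astype(np.float32));print(cam,"top face",len(q),np.round(q[:,2].mean(),4),b)
    # bowl rim: inner edge of the top face
    c=np.array([.585,-.19])
    for _ in range(5):
        d=q[:,:2]-c;a=np.arctan2(d[:,1],d[:,0]);r=np.hypot(*d.T);E=[]
        for k in np.linspace(-np.pi,np.pi,49)[:-1]:
            m=(abs(a-k)<.07)&(r>.05)
            if m.sum()>2:E.append(q[m][np.argmin(r[m]),:2])
        c,rr=circ(np.array(E))
    print(cam,"bowl",len(E),c,rr)
E
```

```text
scene deck 780 [0.5227 0.3077 0.0386] [0.513  0.3182] 0.0579
scene knob 41 [0.5212 0.3077 0.0613] [0.5135 0.3168] 0.0154
scene top 70 [0.5144 0.3161 0.0728] [0.5138 0.3164] 0.0162
scene spindle 0.06 337 [ 0.586  -0.1919  0.0667]
scene spindle 0.08 56 [ 0.5832 -0.1927  0.0878]
scene spindle 0.1 30 [ 0.5815 -0.1917  0.1073]
scene top face 6943 0.1306 ((0.5790582299232483, -0.18806713819503784), (0.2106151431798935, 0.22903510928153992), 85.53889465332031)
scene bowl 48 [ 0.57959594 -0.1911597 ] 0.07112637377887987
side deck 1983 [0.5047 0.3284 0.0378] [0.5121 0.3209] 0.057
side knob 89 [0.5038 0.3288 0.0615] [0.5124 0.3199] 0.015
side top 148 [0.5121 0.3201 0.072 ] [0.5131 0.3194] 0.0141
side spindle 0.06 0 
side spindle 0.08 26 [ 0.5799 -0.1878  0.0902]
side spindle 0.1 20 [ 0.5791 -0.1878  0.1064]
side top face 2720 0.1298 ((0.5803163051605225, -0.18851734697818756), (0.2148960381746292, 0.2283279150724411), 85.31488037109375)
side bowl 48 [ 0.57938853 -0.18823713] 0.07184817207611457
```

```bash
python3 -m handwheel '{"claw":[85,85,85,85,85,85,85,85,85,85],"travel":[[0,0,40],[0,0,80],[0,40,120],[20,80,158],[40,120,158],[70,155,158],[90,190,158],[110,230,158],[130,270,158],[150,305,158]],"rot":[[0,0,0],[0,0,0],[0,0,0],[0,0,0],[0,0,0],[0,0,0],[0,0,0],[0,0,0],[0,0,0],[0,0,0]]}'
python3 -m handwheel '{"claw":[85,85,85,85,85,85,85,85],"travel":[[30,30,0],[60,57,0],[98,57,0],[136,57,0],[174,57,0],[196,57,0],[196,57,0],[196,57,0]],"rot":[[0,0,0],[0,0,0],[0,0,0],[0,0,0],[0,0,0],[0,0,0],[0,0,0],[0,0,0]]}'
cat > w.py <<'E'
from h import *
def look(n,zs,c0,rad):
    s=manip.state();im,P=shot("wrist");save(im,n);print(np.round(s["eef_pos"],4),s["t"],s["ft_force"].round(1))
    p=P.reshape(-1,3);np.savez("/tmp/w",im=im,P=P)
    for lo,hi in zs:
        q=p[(np.hypot(*(p[:,:2]-c0).T)<rad)&(p[:,2]>lo)&(p[:,2]<hi)]
        if len(q): c,r=cv2.minEnclosingCircle(q[:,:2].astype(np.float32));print(lo,hi,len(q),np.round(q.mean(0),4),np.round(c,4),round(r,4))
E
python3 - <<'E'
from w import *
look("w1.png",[(.066,.079),(.08,.09),(.1,.109),(.109,.12)],[.58,-.19],.03)
for n in("nose","seat"):
    for r in manip.look_for(n,"wrist"): print(n,r)
E
```

```text
t: 1.73
eef_pos: [0.3675, -0.2767, 0.3508]
eef_rot: [0.98, 0.199, 0.0, 0.0]
ft_force: [0.7, 0.3, 1.0]
gripper_width: 0.0851
finger_force: 0.0
t: 2.4
eef_pos: [0.5637, -0.2212, 0.3495]
eef_rot: [0.98, 0.2, -0.001, -0.0]
ft_force: [-0.7, 1.1, -1.1]
gripper_width: 0.0851
finger_force: 0.0
[ 0.5637 -0.2212  0.3495] 2.4 [-0.7  1.1 -1.1]
0.066 0.079 308 [ 0.5816 -0.1916  0.0722] [ 0.582 -0.193] 0.0192
0.08 0.09 73 [ 0.5825 -0.1915  0.0859] [ 0.5804 -0.1918] 0.012
0.1 0.109 39 [ 0.5813 -0.1916  0.1061] [ 0.5794 -0.1922] 0.0049
0.109 0.12 24 [ 0.5808 -0.1915  0.1113] [ 0.58   -0.1921] 0.0036
nose {'uv': [244.0, 126.1], 'conf': 0.91}
seat {'uv': [241.6, 129.7], 'conf': 0.77}
```

View pics/w1.png

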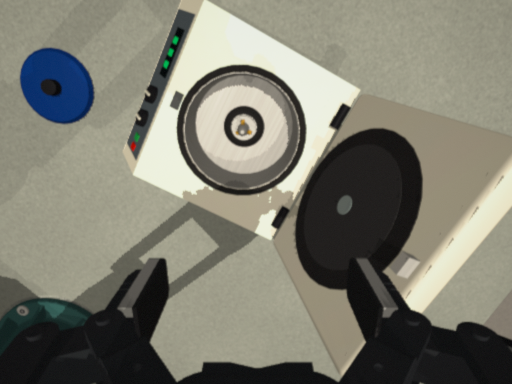

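The spindle shows clearly at (244,126) and the fit puts the seat at about (0.580, -0.192). The lid is on the bowl's far side. Now to the rotor.

```bash
python3 -m handwheel '{"claw":[85,85,85,85,85,85,85,85,85,85],"travel":[[-5,40,0],[-10,80,0],[-15,120,0],[-20,160,0],[-25,200,0],[-30,240,0],[-35,280,0],[-40,320,0],[-45,360,0],[-50,400,0]],"rot":[[0,0,0],[0,0,0],[0,0,0],[0,0,0],[0,0,0],[0,0,0],[0,0,0],[0,0,0],[0,0,0],[0,0,0]]}'
python3 -m handwheel '{"claw":[85,85,85,85,85,85],"travel":[[-5,40,-20],[-10,80,-40],[-14,110,-50],[-14,110,-50],[-14,110,-50],[-14,110,-50]],"rot":[[0,0,0],[0,0,0],[0,0,0],[0,0,0],[0,0,0],[0,0,0]]}'
python3 - <<'E'
from w import *
look("w2.png",[(.034,.042),(.055,.068),(.069,.08)],[.513,.318],.075)
E
```

```text
t: 3.38
eef_pos: [0.5116, 0.1794, 0.3513]
eef_rot: [0.98, 0.198, 0.001, 0.0]
ft_force: [1.0, 0.0, 0.3]
gripper_width: 0.0852
finger_force: 0.0
t: 3.88
eef_pos: [0.4988, 0.2875, 0.3011]
eef_rot: [0.98, 0.199, 0.0, 0.0]
ft_force: [0.0, -0.3, 0.5]
gripper_width: 0.0851
finger_force: 0.0
[0.4988 0.2875 0.3011] 3.8833 [ 0.  -0.3  0.5]
0.034 0.042 4565 [0.5163 0.3191 0.0383] [0.5139 0.3181] 0.0559
0.055 0.068 36 [0.5218 0.3194 0.0634] [0.5137 0.3183] 0.0153
0.069 0.08 396 [0.5142 0.3183 0.0723] [0.5137 0.3182] 0.0147
```

View pics/w2.png

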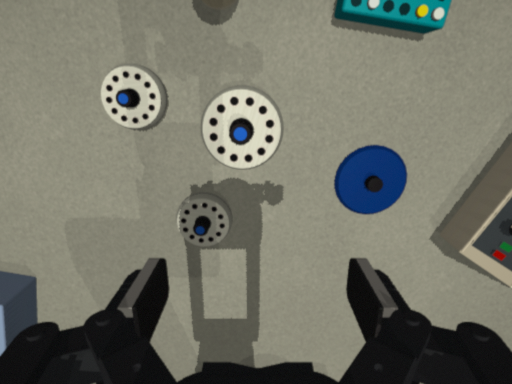

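The rotor's knob is at (241,132), and the fit gives (0.5138, 0.3183), which agrees with the other views.

```bash
python3 -m handwheel '{"claw":[85,85,85,85,85,85,85,85,85,85],"travel":[[8,16,-30],[15,31,-60],[15,31,-95],[15,31,-130],[15,31,-165],[15,31,-195],[15,31,-220],[15,31,-240],[15,31,-255],[15,31,-255]],"rot":[[0,0,0],[0,0,0],[0,0,0],[0,0,0],[0,0,0],[0,0,0],[0,0,0],[0,0,0],[0,0,0],[0,0,0]]}'
python3 -m handwheel '{"claw":[50,40,30,20,20,20,20,20,20,20],"travel":[[0,0,0],[0,0,0],[0,0,0],[0,0,0],[0,0,0],[0,0,0],[0,0,0],[0,0,0],[0,0,0],[0,0,0]],"rot":[[0,0,0],[0,0,0],[0,0,0],[0,0,0],[0,0,0],[0,0,0],[0,0,0],[0,0,0],[0,0,0],[0,0,0]]}'
```

```text
t: 4.77
eef_pos: [0.513, 0.3167, 0.0432]
eef_rot: [0.98, 0.198, -0.002, 0.001]
ft_force: [0.1, 0.6, 0.1]
gripper_width: 0.085
finger_force: 0.0
t: 5.6
eef_pos: [0.514, 0.3195, 0.0454]
eef_rot: [0.98, 0.199, -0.0, -0.0]
ft_force: [-0.5, 0.4, -0.0]
gripper_width: 0.0202
finger_force: 0.0
```

```bash
python3 - <<'E'
from w import *
im1=manip.read_camera("scene")[0][100:220,220:400];im2=manip.read_camera("side")[0][220:384,120:320]
im3=manip.read_camera("wrist")[0]
a=cv2.resize(im1,(400,267));b=cv2.resize(im2,(400,328))
c=np.zeros((600,800,3),np.uint8);c[:267,:400]=a;c[:328,400:]=b;c[335:335+265,:353]=cv2.resize(im3,(353,265));save(c,"c.png")
print(manip.state())
E
```

```text
{'t': 5.75, 'qpos': array([4.41971691e-01, 5.27069977e-01, 1.64542757e+00, 1.07747121e-04,
       9.69262158e-01, 1.61181375e+00]), 'joint_vel': array([ 0.0008143 , -0.00043514,  0.00088024, -0.00108192,  0.00140705,
        0.00035493]), 'effort': array([ 9.18768084e-03, -5.71231234e+01, -2.15040815e+01,  7.50343279e-04,
        2.14906519e-03, -4.82966448e-05]), 'eef_pos': array([0.51399443, 0.3194826 , 0.04533215]), 'eef_rot': array([ 9.79977741e-01,  1.99107051e-01, -9.17232790e-05, -2.31502882e-05]), 'ft_force': array([-0.58638438,  0.21673756, -0.15949664]), 'wrist_torque': array([0.02288962, 0.01099647, 0.00681716]), 'finger_force': 0.0, 'gripper_width': 0.01978918241106224}
```

View pics/c.png

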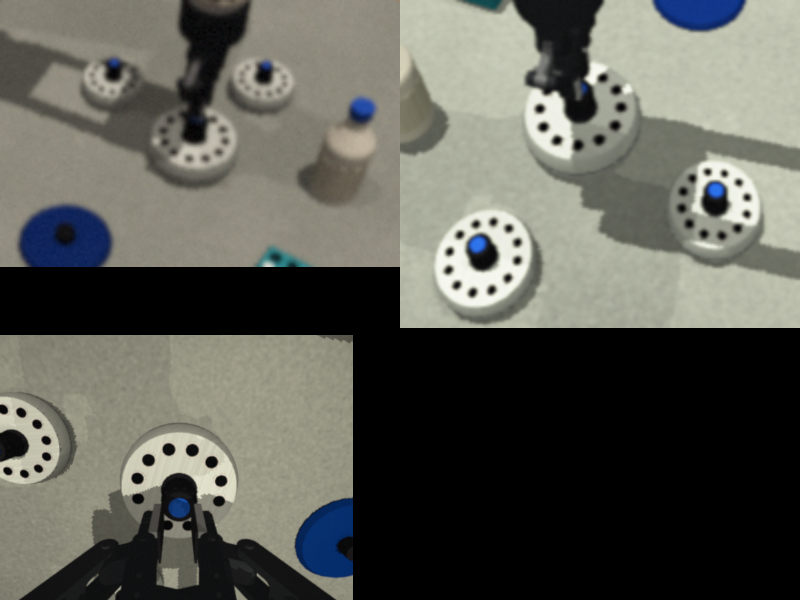

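```bash
python3 - <<'E'
from w import *
look("w3.png",[(.034,.042),(.069,.085)],[.513,.318],.075)
for cam in("scene","side"):
    im,P=shot(cam);p=P.reshape(-1,3);n=np.hypot(p[:,0]-.514,p[:,1]-.318)<.08
    print(cam)
    for lo in np.arange(.03,.16,.01):
        q=p[n&(p[:,2]>lo)&(p[:,2]<=lo+.01)]
        if len(q):print(round(lo,3),len(q),q.min(0).round(3),q.max(0).round(3),q.mean(0).round(3))
K,M=T("wrist")
P=np.load("/tmp/w.npz")["P"]
s=manip.state();Rm=R.from_quat(s["eef_rot"]).as_matrix()
L=(P-s["eef_pos"])@Rm   # tool coords
for u in range(200,330,10): print(u,[tuple((L[v,u]*1000).round(0)) for v in (225,240,255,270)])
print(np.array(manip.get_calibration("wrist")["hand_eye"]).round(3))
E
```

```text
[0.514  0.3195 0.0453] 5.75 [-0.6  0.2 -0.2]
0.034 0.042 15713 [0.5256 0.3235 0.0382] [0.5144 0.3188] 0.0556
0.069 0.085 1751 [0.5156 0.3199 0.0724] [0.5147 0.3193] 0.0145
scene
0.03 639 [0.459 0.261 0.03 ] [0.57  0.373 0.04 ] [0.52  0.309 0.038]
0.04 182 [0.461 0.265 0.04 ] [0.565 0.37  0.049] [0.518 0.313 0.041]
0.05 22 [0.501 0.302 0.051] [0.526 0.323 0.06 ] [0.519 0.31  0.055]
0.06 36 [0.506 0.303 0.06 ] [0.527 0.328 0.07 ] [0.52  0.311 0.065]
0.07 32 [0.502 0.303 0.07 ] [0.525 0.33  0.076] [0.516 0.314 0.072]
0.08 8 [0.514 0.305 0.084] [0.529 0.34  0.09 ] [0.52  0.318 0.087]
0.09 25 [0.509 0.297 0.09 ] [0.53  0.338 0.1  ] [0.52  0.31  0.096]
0.1 27 [0.508 0.296 0.1  ] [0.53  0.336 0.11 ] [0.521 0.31  0.105]
0.11 17 [0.514 0.297 0.111] [0.528 0.338 0.119] [0.521 0.314 0.114]
0.12 8 [0.513 0.306 0.121] [0.531 0.347 0.13 ] [0.522 0.327 0.127]
0.13 29 [0.511 0.277 0.131] [0.538 0.356 0.139] [0.528 0.297 0.136]
0.14 23 [0.507 0.271 0.14 ] [0.542 0.365 0.15 ] [0.531 0.296 0.146]
0.15 48 [0.504 0.267 0.151] [0.543 0.365 0.159] [0.527 0.3   0.155]
side
0.03 1758 [0.456 0.265 0.03 ] [0.5
[... 3269 characters left out ...]
(8.0)), (np.float64(7.0), np.float64(20.0), np.float64(-45.0)), (np.float64(6.0), np.float64(18.0), np.float64(-57.0))]
310 [(np.float64(-1.0), np.float64(33.0), np.float64(6.0)), (np.float64(-12.0), np.float64(34.0), np.float64(7.0)), (np.float64(-23.0), np.float64(35.0), np.float64(7.0)), (np.float64(7.0), np.float64(23.0), np.float64(-59.0))]
320 [(np.float64(-1.0), np.float64(40.0), np.float64(7.0)), (np.float64(-11.0), np.float64(40.0), np.float64(6.0)), (np.float64(-23.0), np.float64(41.0), np.float64(7.0)), (np.float64(-35.0), np.float64(42.0), np.float64(7.0))]
[[ 0.     0.945  0.328  0.085]
 [ 1.    -0.    -0.    -0.001]
 [ 0.     0.328 -0.945 -0.181]
 [ 0.     0.     0.     1.   ]]
```

The picture and depth show the finger tips at z≈0.084, just above the knob top, so they closed on air. The real tips sit about 38 mm behind the reported TCP. I open, lower by 36 mm and close again.

```bash
python3 -m handwheel '{"claw":[70,70,70,70,70,70,70,70,70,70],"travel":[[0,0,0],[0,0,0],[0,0,0],[0,0,0],[0,0,-8],[0,0,-16],[0,0,-24],[0,0,-30],[0,0,-36],[0,0,-36]],"rot":[[0,0,0],[0,0,0],[0,0,0],[0,0,0],[0,0,0],[0,0,0],[0,0,0],[0,0,0],[0,0,0],[0,0,0]]}'
python3 -m handwheel '{"claw":[50,40,20,20,20,20,20,20,20,20],"travel":[[0,0,0],[0,0,0],[0,0,0],[0,0,0],[0,0,0],[0,0,0],[0,0,0],[0,0,0],[0,0,0],[0,0,0]],"rot":[[0,0,0],[0,0,0],[0,0,0],[0,0,0],[0,0,0],[0,0,0],[0,0,0],[0,0,0],[0,0,0],[0,0,0]]}'
```

```text
t: 6.73
eef_pos: [0.5128, 0.3189, 0.0076]
eef_rot: [0.98, 0.199, -0.001, 0.0]
ft_force: [-0.5, 0.6, 0.1]
gripper_width: 0.0699
finger_force: 0.0
t: 7.57
eef_pos: [0.5146, 0.3195, 0.01]
eef_rot: [0.98, 0.199, 0.001, -0.0]
ft_force: [0.5, -3.2, 4.7]
gripper_width: 0.0277
finger_force: 59.4
```

```bash
python3 -m handwheel '{"claw":[20,20,20,20,20,20,20,20,20,20],"travel":[[0,0,5],[0,0,15],[0,0,30],[0,0,50],[0,0,75],[0,0,105],[0,0,135],[0,0,160],[0,0,180],[0,0,190]],"rot":[[0,0,0],[0,0,0],[0,0,0],[0,0,0],[0,0,0],[0,0,0],[0,0,0],[0,0,0],[0,0,0],[0,0,0]]}'
python3 -m handwheel '{"claw":[20,20,20],"travel":[[0,0,0],[0,0,0],[0,0,0]],"rot":[[0,0,0],[0,0,0],[0,0,0]]}'
python3 - <<'E'
from w import *
print(manip.state()["ft_force"])
look("w4.png",[(.215,.24),(.245,.28)],[.514,.319],.075)
P=np.load("/tmp/w.npz")["P"].reshape(-1,3);m=(np.hypot(P[:,0]-.514,P[:,1]-.319)<.058)&(abs(P[:,2]-.228)<.008)
A=np.c_[P[m],np.ones(m.sum())];s=np.linalg.lstsq(A[:,[0,1,3]],A[:,2],rcond=None)[0];print("deck plane",s, "z at c",s@[.514,.319,1])
for cam in("scene","side"):
    im,P=shot(cam);p=P.reshape(-1,3);q=p[(np.hypot(p[:,0]-.514,p[:,1]-.319)<.08)&(p[:,2]>.18)&(p[:,2]<.235)]
    c,r=cv2.minEnclosingCircle(q[:,:2].astype(np.float32));print(cam,len(q),c,r,q.min(0),q.max(0))
E
```

```text
t: 8.4
eef_pos: [0.515, 0.3202, 0.2028]
eef_rot: [0.98, 0.199, 0.002, -0.001]
ft_force: [0.6, 0.0, -3.8]
gripper_width: 0.0281
finger_force: 59.7
t: 8.65
eef_pos: [0.5127, 0.3189, 0.1977]
eef_rot: [0.98, 0.199, -0.002, 0.0]
ft_force: [-0.4, -0.2, -4.3]
gripper_width: 0.028
finger_force: 59.7
[-0.40783473 -0.17961455 -4.25457507]
[0.5127 0.3189 0.1977] 8.65 [-0.4 -0.2 -4.3]
0.215 0.24 21385 [0.529  0.3263 0.2254] [0.5143 0.3203] 0.0576
0.245 0.28 7000 [0.5176 0.3216 0.2614] [0.5191 0.3223] 0.0356
deck plane [-0.01290673 -0.00725321  0.23487598] z at c 0.22592815415814368
scene 1316 (0.5125442743301392, 0.3155251443386078) 0.058660827577114105 [0.45688487 0.25896629 0.19165127] [0.56990488 0.37360475 0.23379083]
side 3079 (0.5098438262939453, 0.32001110911369324) 0.05903320759534836 [0.45176698 0.26622782 0.19108132] [0.56372211 0.37850863 0.23453357]
```

Rotor held level (4.3 N of weight). Carry it over the bowl.

```bash
python3 -m handwheel '{"claw":[20,20,20,20,20,20,20,20,20,20],"travel":[[2,-15,0],[5,-45,0],[10,-75,0],[14,-110,0],[18,-145,0],[23,-180,0],[27,-215,0],[32,-250,0],[36,-285,0],[40,-315,0]],"rot":[[0,0,0],[0,0,0],[0,0,0],[0,0,0],[0,0,0],[0,0,0],[0,0,0],[0,0,0],[0,0,0],[0,0,0]]}'
python3 -m handwheel '{"claw":[20,20,20,20,20,20,20,20,20,20],"travel":[[4,-35,0],[9,-70,0],[14,-105,0],[18,-140,0],[21,-165,0],[24,-185,0],[25,-195,0],[25,-198,0],[25,-198,0],[25,-198,0]],"rot":[[0,0,0],[0,0,0],[0,0,0],[0,0,0],[0,0,0],[0,0,0],[0,0,0],[0,0,0],[0,0,0],[0,0,0]]}'
python3 - <<'E'
from w import *
for _ in range(2): look("w5.png",[(.215,.24)],[.58,-.19],.075)
for cam in("scene","side"):
    im,P=shot(cam);p=P.reshape(-1,3);q=p[(np.hypot(p[:,0]-.58,p[:,1]+.19)<.08)&(p[:,2]>.185)&(p[:,2]<.235)]
    c,r=cv2.minEnclosingCircle(q[:,:2].astype(np.float32));print(cam,len(q),c,r,q.min(0),q.max(0))
E
```

```text
t: 9.63
eef_pos: [0.5534, 0.0014, 0.1989]
eef_rot: [0.98, 0.199, -0.001, 0.0]
ft_force: [0.8, 0.4, -3.8]
gripper_width: 0.028
finger_force: 59.9
t: 10.47
eef_pos: [0.5784, -0.1923, 0.199]
eef_rot: [0.98, 0.199, -0.0, -0.001]
ft_force: [0.0, -0.2, -3.7]
gripper_width: 0.0285
finger_force: 59.9
[ 0.5784 -0.1923  0.199 ] 10.4667 [ 0.  -0.2 -3.7]
0.215 0.24 21651 [ 0.5951 -0.1849  0.2266] [ 0.5788 -0.1917] 0.0585
[ 0.5786 -0.192   0.1992] 10.5167 [ 0.   0.4 -3.2]
0.215 0.24 21641 [ 0.5953 -0.1845  0.2267] [ 0.5782 -0.1918] 0.0586
scene 2264 (0.5774974822998047, -0.1920006424188614) 0.059032656252384186 [ 0.52350801 -0.2507033   0.19390307] [ 0.63621133 -0.13331527  0.23444737]
side 1238 (0.5753686428070068, -0.1875447779893875) 0.0589425191283226 [ 0.51789003 -0.24637109  0.19278078] [ 0.63091309 -0.13051997  0.23405956]
```

```bash
python3 -m handwheel '{"claw":[20,20,20,20,20,20,20,20,20,20],"travel":[[1,0,-10],[1.5,0,-25],[1.5,0,-40],[1.5,0,-52],[1.5,0,-62],[1.5,0,-71],[1.5,0,-78],[1.5,0,-83],[1.5,0,-86],[1.5,0,-86]],"rot":[[0,0,0],[0,0,0],[0,0,0],[0,0,0],[0,0,0],[0,0,0],[0,0,0],[0,0,0],[0,0,0],[0,0,0]]}'
python3 -m handwheel '{"claw":[20,20,20,20,20,20,20,20,20,20],"travel":[[0,0,-2],[0,0,-4],[0,0,-6],[0,0,-8],[0,0,-10],[0,0,-12],[0,0,-13],[0,0,-14],[0,0,-14],[0,0,-14]],"rot":[[0,0,0],[0,0,0],[0,0,0],[0,0,0],[0,0,0],[0,0,0],[0,0,0],[0,0,0],[0,0,0],[0,0,0]]}'
```

```text
t: 11.5
eef_pos: [0.5803, -0.1934, 0.1129]
eef_rot: [0.98, 0.199, -0.0, -0.0]
ft_force: [0.0, 0.4, -3.8]
gripper_width: 0.0278
finger_force: 59.9
t: 12.33
eef_pos: [0.5806, -0.1935, 0.0994]
eef_rot: [0.98, 0.199, 0.0, -0.0]
ft_force: [0.5, -0.8, -3.8]
gripper_width: 0.0285
finger_force: 59.9
```

```bash
python3 -m handwheel '{"claw":[20,20,20,20,20,20],"travel":[[0,0,-1],[0,0,-2],[0,0,-3],[0,0,-4],[0,0,-5],[0,0,-5]],"rot":[[0,0,0],[0,0,0],[0,0,0],[0,0,0],[0,0,0],[0,0,0]]}'
python3 -m handwheel '{"claw":[20,20,20,20,20],"travel":[[0,0,-0.7],[0,0,-1.4],[0,0,-2],[0,0,-2],[0,0,-2]],"rot":[[0,0,0],[0,0,0],[0,0,0],[0,0,0],[0,0,0]]}'
```

```text
t: 12.83
eef_pos: [0.5808, -0.1929, 0.0944]
eef_rot: [0.98, 0.199, 0.0, -0.0]
ft_force: [1.3, 3.4, -0.9]
gripper_width: 0.0281
finger_force: 60.3
t: 13.25
eef_pos: [0.5808, -0.1929, 0.0927]
eef_rot: [0.98, 0.199, 0.0, -0.0]
ft_force: [0.6, 6.0, 2.3]
gripper_width: 0.028
finger_force: 60.6
```

```bash
python3 -m handwheel '{"claw":[20,20,20],"travel":[[0.1,0.5,0],[0.1,0.8,0],[0.1,0.8,0]],"rot":[[0,0,0],[0,0,0],[0,0,0]]}'
python3 -m handwheel '{"claw":[20,20,20,20],"travel":[[0,0,-0.6],[0,0,-1.2],[0,0,-1.2],[0,0,-1.2]],"rot":[[0,0,0],[0,0,0],[0,0,0],[0,0,0]]}'
```

```text
t: 13.5
eef_pos: [0.5809, -0.1927, 0.0927]
eef_rot: [0.98, 0.199, 0.0, 0.0]
ft_force: [1.5, 3.7, 3.0]
gripper_width: 0.028
finger_force: 60.6
t: 13.83
eef_pos: [0.5808, -0.1926, 0.0913]
eef_rot: [0.98, 0.199, 0.0, -0.0]
ft_force: [0.5, 5.1, 3.1]
gripper_width: 0.0284
finger_force: 60.7
```

```bash
python3 -m handwheel '{"claw":[20,20,20,20],"travel":[[0.1,0.5,0],[0.2,1,0],[0.2,1.3,0],[0.2,1.3,0]],"rot":[[0,0,0],[0,0,0],[0,0,0],[0,0,0]]}'
python3 -m handwheel '{"claw":[20,20,20,20,20],"travel":[[0,0,-0.6],[0,0,-1.2],[0,0,-1.8],[0,0,-1.8],[0,0,-1.8]],"rot":[[0,0,0],[0,0,0],[0,0,0],[0,0,0],[0,0,0]]}'
```

```text
t: 14.17
eef_pos: [0.5811, -0.1921, 0.0913]
eef_rot: [0.98, 0.199, 0.0, 0.001]
ft_force: [0.9, 1.9, 2.7]
gripper_width: 0.0281
finger_force: 60.7
t: 14.58
eef_pos: [0.5813, -0.1921, 0.09]
eef_rot: [0.98, 0.199, 0.0, 0.001]
ft_force: [0.5, 1.0, 6.4]
gripper_width: 0.0282
finger_force: 61.0
```

```bash
python3 -m handwheel '{"claw":[20,20,20,20,20],"travel":[[0,0.1,-0.7],[0,0.2,-1.4],[0,0.2,-2],[0,0.2,-2],[0,0.2,-2]],"rot":[[0,0,0],[0,0,0],[0,0,0],[0,0,0],[0,0,0]]}'
python3 -m handwheel '{"claw":[20,20,20,20],"travel":[[0,0,-0.5],[0,0,-1],[0,0,-1.5],[0,0,-1.5]],"rot":[[0,0,0],[0,0,0],[0,0,0],[0,0,0]]}'
```

```text
t: 15.0
eef_pos: [0.5815, -0.192, 0.0882]
eef_rot: [0.98, 0.199, 0.001, 0.001]
ft_force: [-0.6, 1.7, 8.6]
gripper_width: 0.0282
finger_force: 61.2
t: 15.33
eef_pos: [0.5816, -0.192, 0.087]
eef_rot: [0.98, 0.199, 0.001, 0.001]
ft_force: [-1.0, 2.0, 8.2]
gripper_width: 0.028
finger_force: 61.3
```

```bash
python3 -m handwheel '{"claw":[20,20,20,20],"travel":[[0,0.2,-0.5],[0,0.2,-1],[0,0.2,-1.5],[0,0.2,-1.5]],"rot":[[0,0,0],[0,0,0],[0,0,0],[0,0,0]]}'
python3 -m handwheel '{"claw":[20,20,20,20],"travel":[[0,0,-0.5],[0,0,-1],[0,0,-1.5],[0,0,-1.5]],"rot":[[0,0,0],[0,0,0],[0,0,0],[0,0,0]]}'
```

```text
t: 15.67
eef_pos: [0.5808, -0.1917, 0.084]
eef_rot: [0.98, 0.199, -0.0, 0.0]
ft_force: [2.4, -0.8, -4.5]
gripper_width: 0.0281
finger_force: 59.9
t: 16.0
eef_pos: [0.5805, -0.1912, 0.0824]
eef_rot: [0.98, 0.199, -0.0, -0.0]
ft_force: [0.9, -0.6, -2.4]
gripper_width: 0.0282
finger_force: 60.2
```

```bash
python3 -m handwheel '{"claw":[20,20,20,20],"travel":[[0,0,-0.5],[0,0,-1],[0,0,-1.5],[0,0,-1.5]],"rot":[[0,0,0],[0,0,0],[0,0,0],[0,0,0]]}'
python3 -m handwheel '{"claw":[20,20,20,20],"travel":[[0,0,-0.5],[0,0,-1],[0,0,-1],[0,0,-1]],"rot":[[0,0,0],[0,0,0],[0,0,0],[0,0,0]]}'
```

```text
t: 16.33
eef_pos: [0.5807, -0.1911, 0.0816]
eef_rot: [0.98, 0.199, -0.0, -0.0]
ft_force: [-0.3, -0.6, -0.5]
gripper_width: 0.0281
finger_force: 60.5
t: 16.67
eef_pos: [0.5808, -0.1911, 0.081]
eef_rot: [0.98, 0.199, -0.0, 0.0]
ft_force: [-1.2, -0.2, 4.3]
gripper_width: 0.0282
finger_force: 61.0
```

```bash
python3 -m handwheel '{"claw":[20,20,20,20,20],"travel":[[0,0,-0.5],[0,0,-1],[0,0,-1.5],[0,0,-1.5],[0,0,-1.5]],"rot":[[0,0,0],[0,0,0],[0,0,0],[0,0,0],[0,0,0]]}'
python3 -m handwheel '{"claw":[20,20,20,20],"travel":[[0,0,-0.5],[0,0,-1],[0,0,-1],[0,0,-1]],"rot":[[0,0,0],[0,0,0],[0,0,0],[0,0,0]]}'
```

```text
t: 17.08
eef_pos: [0.5809, -0.1911, 0.0802]
eef_rot: [0.98, 0.199, 0.0, 0.0]
ft_force: [-2.9, 0.9, 10.0]
gripper_width: 0.0282
finger_force: 61.6
t: 17.42
eef_pos: [0.581, -0.1911, 0.0797]
eef_rot: [0.98, 0.199, 0.0, 0.0]
ft_force: [-5.4, 1.1, 14.5]
gripper_width: 0.0281
finger_force: 62.0
```

Home: firm resistance, no play left. Now ease off and build the pull slowly.

```bash
python3 -m handwheel '{"claw":[20,20,20,20,20,20,20,20],"travel":[[0,0,0.5],[0,0,1],[0,0,1.5],[0,0,2],[0,0,2.5],[0,0,3],[0,0,3.5],[0,0,3.5]],"rot":[[0,0,0],[0,0,0],[0,0,0],[0,0,0],[0,0,0],[0,0,0],[0,0,0],[0,0,0]]}'
python3 -m handwheel '{"claw":[20,20,20,20,20,20],"travel":[[0,0,0.4],[0,0,0.8],[0,0,1.2],[0,0,1.6],[0,0,2],[0,0,2]],"rot":[[0,0,0],[0,0,0],[0,0,0],[0,0,0],[0,0,0],[0,0,0]]}'
```

```text
t: 18.08
eef_pos: [0.5808, -0.191, 0.0813]
eef_rot: [0.98, 0.199, -0.0, -0.0]
ft_force: [-1.5, -0.1, 2.4]
gripper_width: 0.0283
finger_force: 60.7
t: 18.58
eef_pos: [0.5807, -0.1908, 0.083]
eef_rot: [0.98, 0.199, -0.0, -0.0]
ft_force: [0.6, -0.1, -4.3]
gripper_width: 0.0286
finger_force: 60.0
```

```bash
python3 -m handwheel '{"claw":[20,20,20,20,20,20],"travel":[[0,0,0.3],[0,0,0.6],[0,0,0.9],[0,0,1.2],[0,0,1.5],[0,0,1.5]],"rot":[[0,0,0],[0,0,0],[0,0,0],[0,0,0],[0,0,0],[0,0,0]]}'
python3 -m handwheel '{"claw":[20,20,20,20,20,20],"travel":[[0,0,0.3],[0,0,0.6],[0,0,0.9],[0,0,1.0],[0,0,1.0],[0,0,1.0]],"rot":[[0,0,0],[0,0,0],[0,0,0],[0,0,0],[0,0,0],[0,0,0]]}'
```

```text
t: 19.08
eef_pos: [0.5805, -0.1908, 0.0843]
eef_rot: [0.98, 0.199, -0.0, -0.0]
ft_force: [1.7, -1.1, -13.2]
gripper_width: 0.0278
finger_force: 59.9
t: 19.58
eef_pos: [0.5805, -0.1908, 0.0853]
eef_rot: [0.98, 0.199, -0.0, -0.0]
ft_force: [2.7, -0.9, -20.5]
gripper_width: 0.0281
finger_force: 60.4
```

Slightly more than intended (-20.5 N). I ease back to about 15 N and hold.

```bash
python3 -m handwheel '{"claw":[20,20,20,20,20,20,20,20,20,20],"travel":[[0,0,-0.3],[0,0,-0.6],[0,0,-0.7],[0,0,-0.7],[0,0,-0.7],[0,0,-0.7],[0,0,-0.7],[0,0,-0.7],[0,0,-0.7],[0,0,-0.7]],"rot":[[0,0,0],[0,0,0],[0,0,0],[0,0,0],[0,0,0],[0,0,0],[0,0,0],[0,0,0],[0,0,0],[0,0,0]]}'
```

```text
t: 20.42
eef_pos: [0.5806, -0.1908, 0.0851]
eef_rot: [0.98, 0.199, -0.0, -0.0]
ft_force: [1.5, 0.3, -18.9]
gripper_width: 0.028
finger_force: 60.6
```

```bash
python3 -m handwheel '{"claw":[20,20,20,20,20,20,20,20,20,20],"travel":[[0,0,0],[0,0,0],[0,0,0],[0,0,0],[0,0,0],[0,0,0],[0,0,0],[0,0,0],[0,0,0],[0,0,0]],"rot":[[0,0,0],[0,0,0],[0,0,0],[0,0,0],[0,0,0],[0,0,0],[0,0,0],[0,0,0],[0,0,0],[0,0,0]]}'
```

```text
t: 21.25
eef_pos: [0.5807, -0.1909, 0.0851]
eef_rot: [0.98, 0.199, -0.0, -0.0]
ft_force: [0.1, 0.1, -18.3]
gripper_width: 0.0282
finger_force: 60.6
```

```bash
python3 -m handwheel '{"claw":[20,20,20,20,20,20,20,20,20,20],"travel":[[0,0,-0.4],[0,0,-0.8],[0,0,-0.8],[0,0,-0.8],[0,0,-0.8],[0,0,-0.8],[0,0,-0.8],[0,0,-0.8],[0,0,-0.8],[0,0,-0.8]],"rot":[[0,0,0],[0,0,0],[0,0,0],[0,0,0],[0,0,0],[0,0,0],[0,0,0],[0,0,0],[0,0,0],[0,0,0]]}'
python3 -m handwheel '{"claw":[20,20,20,20,20,20],"travel":[[0,0,0],[0,0,0],[0,0,0],[0,0,0],[0,0,0],[0,0,0]],"rot":[[0,0,0],[0,0,0],[0,0,0],[0,0,0],[0,0,0],[0,0,0]]}'
```

```text
t: 22.08
eef_pos: [0.5808, -0.1909, 0.0845]
eef_rot: [0.98, 0.199, -0.0, -0.0]
ft_force: [-1.2, 1.6, -14.3]
gripper_width: 0.0281
finger_force: 61.1
t: 22.58
eef_pos: [0.5808, -0.191, 0.0844]
eef_rot: [0.98, 0.199, -0.0, -0.0]
ft_force: [-0.6, 3.1, -13.1]
gripper_width: 0.0281
finger_force: 61.1
```

Pull held. Lower to about zero load, then check before opening.

```bash
python3 -m handwheel '{"claw":[20,20,20,20,20,20,20,20,20,20],"travel":[[0,0,-0.4],[0,0,-0.8],[0,0,-1.2],[0,0,-1.6],[0,0,-2],[0,0,-2.4],[0,0,-2.8],[0,0,-3.2],[0,0,-3.2],[0,0,-3.2]],"rot":[[0,0,0],[0,0,0],[0,0,0],[0,0,0],[0,0,0],[0,0,0],[0,0,0],[0,0,0],[0,0,0],[0,0,0]]}'
```

```text
t: 23.42
eef_pos: [0.582, -0.1916, 0.0819]
eef_rot: [0.98, 0.199, 0.001, 0.001]
ft_force: [0.4, -1.0, -2.2]
gripper_width: 0.028
finger_force: 62.3
```

```bash
python3 -m handwheel '{"claw":[20,20,25,30,40,50,60,60,60,60],"travel":[[0,0,-0.5],[0,0,-0.5],[0,0,-0.5],[0,0,-0.5],[0,0,-0.5],[0,0,-0.5],[0,0,-0.5],[0,0,-0.5],[0,0,-0.5],[0,0,-0.5]],"rot":[[0,0,0],[0,0,0],[0,0,0],[0,0,0],[0,0,0],[0,0,0],[0,0,0],[0,0,0],[0,0,0],[0,0,0]]}'
python3 -m handwheel '{"claw":[60,60,60,60,60,60,60,60,60,60],"travel":[[0,0,5],[0,0,15],[0,0,30],[0,0,60],[0,0,90],[0,0,120],[0,0,150],[0,30,170],[0,60,190],[0,60,190]],"rot":[[0,0,0],[0,0,0],[0,0,0],[0,0,0],[0,0,0],[0,0,0],[0,0,0],[0,0,0],[0,0,0],[0,0,0]]}'
python3 - <<'E'
from w import *
look("w6.png",[(.104,.114),(.135,.155)],[.58,-.192],.062)
for cam in("scene","side"):
    im,P=shot(cam);save(im,"e"+cam+".png");p=P.reshape(-1,3);q=p[(np.hypot(p[:,0]-.58,p[:,1]+.192)<.056)&(abs(p[:,2]-.11)<.008)]
    s=np.linalg.lstsq(np.c_[q[:,:2]-[.58,-.192],np.ones(len(q))],q[:,2],rcond=None)[0];print(cam,len(q),s)
E
```

```text
t: 24.25
eef_pos: [0.5807, -0.1909, 0.0806]
eef_rot: [0.98, 0.199, -0.0, -0.0]
ft_force: [-0.0, -0.3, -0.6]
gripper_width: 0.0599
finger_force: 0.0
t: 25.08
eef_pos: [0.5831, -0.1273, 0.2768]
eef_rot: [0.98, 0.2, 0.004, 0.001]
ft_force: [0.7, -0.9, 0.8]
gripper_width: 0.0602
finger_force: 0.0
[ 0.5831 -0.1273  0.2768] 25.0833 [ 0.7 -0.9  0.8]
0.104 0.114 6144 [ 0.5848 -0.1887  0.1097] [ 0.5811 -0.1913] 0.0564
0.135 0.155 614 [ 0.5824 -0.1902  0.1432] [ 0.5812 -0.1915] 0.0154
scene 1877 [-0.012199    0.00747995  0.11008836]
side 522 [-0.00642933  0.00992492  0.10979519]
```

View pics/escene.png

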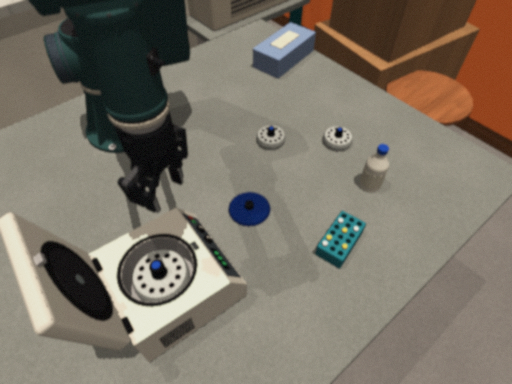

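The rotor sits level in the bowl at (158,270), with its deck at z = 0.110 as expected when home. The bystanders haven't moved and the gripper is clear.

```bash
python3 -c "from workcell import manip; print(manip.sign_off())"
```

```text
the job is handed in; nothing more can be done
None
```

The rotor is home and locked level on the drive, and the job is handed in; the lock held a pull of 13–18 N for over 2 s, but building up the pull briefly read 20.5 N, just over your 20 N limit.

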